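# Refit the cooker control: sleeve over the shaft, knob onto its D, keep it pressed

## Robot

A 7-joint arm with a two-finger parallel gripper is mounted at the origin on the work surface. World frame = base frame: x ahead of the robot, y to its left, z up, the work surface at z = 0. Lengths are in m, angles in rad, forces in N, time in s.
With the tool pointing down it reaches from about 0.425 to 0.875 m from the base axis. Payload 4.7 kg.
Tool frame: the origin (TCP) lies at the very end of the fingers, on their centre line; the grasp point (between the pads) lies 19 mm behind it; z points along the fingers, y is the line along which they close (so a half turn about z gives the same grasp; the last joint's range is limited). The gripper opens to 87 mm and grips with 3 to 60 N. Pads are 19 mm wide; open, the fingers measure 117 mm over their backs; the gripper's body (75 mm by 190 mm) begins 51 mm behind the grasp point.
Start: joints at [-1.181, 0.321, -0.07, 1.45, 0.023, 1.371, -0.057], TCP at [0.239, 0.605, 0.183] pointing down, gripper open.
Joint ranges: [-2.86, 2.86], [-0.3, 2.09], [-1.38, 1.24], [0.06, 2.45], [-1.56, 4.7], [0.09, 2.05], [-2.69, 2.69]. Speed limits (rad/s): [2.57, 2.57, 3.14, 3.14, 3.14, 3.14, 3.14].

## Interface

Orientations are given as a rotation vector (axis times angle).
In Python, from bench import ctrl, vision gives the robot as it stands.
- The arm moves only by the tool jog_arm, never from a script. Its argument "increments" is a list of rows, each an object of numbers: "tx", "ty", "tz": the shift along the tool's x, y, z in mm; "wx", "wy", "wz": the turn, a rotation vector about the tool's x, y, z in rad; "gripper": the opening, from 0 (shut) to 1 (fully open). In form: [{"tx": .., "ty": .., "tz": .., "wx": .., "wy": .., "wz": .., "gripper": ..}, ...]. A call has exactly 5 rows; each row is the pose to reach, as a shift and turn from the pose commanded when the call began, along the tool's axes at that moment; what a row does not reach only later rows make up. A row lasts 1/12 s, in which the tool goes at most 41.7 mm and 7.16 degrees, less where a joint would pass 70% of its speed; a pose out of reach is approached as far as the arm can. A call with a gripper value outside its range is refused whole. The fingers move at their own pace and stop on an object; "grip_force" is the grip in N (left out, the last holds). Time passes only in rows, so rows that repeat a pose let the fingers close, or fill a call up. It gives the time, the measured TCP pose, the force, the opening and the grip force at its end, in the units of the state.
- ctrl.get_state(): the state, without advancing time (a new reading comes with each control period).
- vision.get_image(name): name is "scene" or "top" or "wrist"; returns a dict with "color" (400x640x3 uint8, blue, green, red), "fx", "fy", "cx", "cy" (pixels), "k1" (the pictures are not rectified: a ray, as slopes to the right and down, at radius r is drawn at 1 + k1 r^2 times it, then the intrinsics apply), "extrinsics" (4x4, takes a point from world to camera coordinates). Camera axes: x right, y down, z forward; pixel columns grow to the right and rows downward; lengths in m; the calibration is good to about 2 mm. A picture is of the moment at which its call begins. There is no depth.
- ctrl.close_job(): hands the job in; it is judged then, once.
Trained networks look in the newest picture that a camera, given by its name, has taken for a name from the list of things; names that differ only in an ending like _2 or _b are one class to them, and where a whole thing is asked for, a point or a joint stands for the part that bears it (a point fixed in the world has none). Each returns a list of dicts, best first, with "conf" (0 to 1); they miss things now and then, are a little off and sometimes report something else, mostly with a low value. They report only what shows in the picture. A call takes as long as a camera call. They do not tell look-alikes from the thing itself.
- vision.spot_in(camera, thing): "bbox" ([left, top, right, bottom] in pixels, round what is visible of it).
The state is a dict: "time": time; "joint_positions": joint angles; "qd": joint speeds; "joint_torque": joint torques, N m; "position": TCP position; "tool_rot": TCP orientation; "ft_force": force on the tool from outside, world axes, zero at the start; "torque": the same for the moment, N m; "grip_width": opening from 0.0 (shut) to 1.0 (fully open); "grip_force": force on a finger pad.
Only numpy, scipy, OpenCV 4.12 (cv2) and the standard library are available. Lean on these libraries where they do the work, as an engineer would, in place of code of your own. Each camera call takes 0.05 s, during which the arm holds its last target. There are 200 camera calls.

## Task

The gas burner has been cleaned and one of its two controls still stands bare. Put the loose metal sleeve over the bare shaft so that it lies flat on the burner's top, let go of it, then turn the loose knob so that its flat matches the flat of the shaft, push it fully home and press knob and shaft down to the stop. Finish while holding the knob pressed in (do not let go of it), and leave the other kitchen things where they are.

Things in the scene. Friction and masses are not known exactly. Their poses are not given: they have to be found in the camera images.
- hob: table-top gas burner, a steel box 320 (x) x 270 (y) mm, flat top 60 mm above the table; fixed. Origin under its centre, on the table. Two controls stand on its top, 120 mm to -x and 65 mm to +y and -y of its centre; which one is bare varies. Trivet centred 50 mm to +x, 94 mm in radius, reaching 95 mm above the table.
- valve: the bare control: thin round plate (72 mm) on the burner's top with a brass boss 22 mm in diameter, 10 mm high (top 3 mm tapered), from which the D-shaft rises. Origin on the axis at the level of the burner's top, 60 mm above the table; z up; +x points to the shaft's flat and to the black tick mark on the plate. Fixed, does not turn.
- stem_top (a point): centre of the top end of the bare upright steel D-shaft, 46 mm above the burner's top when not pressed. Shaft: 12 mm in diameter, one side cut to a flat 3 mm from the axis (towards the valve's +x), tip tapered by 2 mm all round over its last 4 mm. Axes as the valve's.
- stem (a joint): travel of the D-shaft pressed down into the burner against its spring, m: 0 = up, 0.006 = pressed to the stop; takes 3 N to start and 8 N at the stop; it springs back when released
- sleeve: loose aluminium ring, 44 mm outside, 25 mm bore, 18 mm high, 50 g, lying flat on the table, to go over shaft and boss; origin at the centre of its underside, z up; yaw means nothing
- knob: loose black knob, 50 g, standing on its round skirt (42 mm, 20 mm high); grip bar on top 40 mm along x, 12 mm thick, from 20 to 44 mm up. Origin at centre of underside, z up. White pointer line at the bar's +x end. D bore from below 16 mm deep, 14 mm wide, flat 4 mm from the axis on the pointer (+x) side. Home, its underside is 30 mm above the burner's top (pressed: 24), clear of the sleeve.
- spice: bystander: small glass jar, 36 mm in diameter, 50 mm high; origin under its centre
- cutter: bystander: pastry-cutter ring, 70 mm in diameter, 32 mm high, thin walls; origin under its centre
- jarlid: bystander: flat steel jar lid, 56 mm in diameter, 12 mm high; origin under its centre
- bowl: bystander: white bowl, 130 mm in diameter, 55 mm high; origin under its centre
- mug: bystander: mug, 80 mm in diameter, 90 mm high; origin under its centre
- spoon: bystander: wooden spoon, 200 mm long, lying on the table; origin at its middle
Not all that is in view belongs to the job. What is shaped like the knob but brown or yellow is not meant.

How it is judged:
By the outcome, as a careful person would: the job done as asked, in the order asked, and still so for the second after the job is handed in, while the arm keeps its last pose, push and grip.
It also fails if it takes over 64 s, if anything falls off the work surface, if the arm or the gripper's body presses on something with over 40 N, if the wrist force passes 120 N, or if a joint passes its speed limit or range.

## Working session

There is one attempt and no reset: what is moved stays moved. The work goes in short steps, Python scripts to look and compute and a tool call to move; the robot and the scene stay as the last step left them, time stands still between calls to the robot, and variables do not carry over. Pictures are saved under pics/ and viewed, at most 10 in all, crops included, and the job is handed in when it is done.

Besides the shell and the picture viewer there is one more tool, called after ">>>" as name([rows], argument=value, ...), one row to a line, values as JSON. jog_arm: Moves the arm, as the interface text tells. Its arguments: {"type":"object","properties":{"increments":{"type":"array"},"grip_force":{"type":"number"}},"required":["increments"]}

```bash
mkdir -p pics; ls
cat > h.py <<'E'
import numpy as np, cv2
from scipy.spatial.transform import Rotation as R
from bench import ctrl, vision
def ray(im,u,v):
    K=np.array([[im['fx'],0,im['cx']],[0,im['fy'],im['cy']],[0,0,1.]])
    p=cv2.undistortPoints(np.array([[[u,v]]],float),K,np.array([im['k1'],0,0,0.]))[0,0]
    E=np.array(im['extrinsics']); d=E[:3,:3].T@np.array([p[0],p[1],1]); return -E[:3,:3].T@E[:3,3],d
def atz(im,u,v,z):
    o,d=ray(im,u,v); return o+d*(z-o[2])/d[2]
def proj(im,P):
    K=np.array([[im['fx'],0,im['cx']],[0,im['fy'],im['cy']],[0,0,1.]]);E=np.array(im['extrinsics'])
    return cv2.projectPoints(np.array([P],float),cv2.Rodrigues(E[:3,:3])[0],E[:3,3],K,np.array([im['k1'],0,0,0.]))[0][0,0]
def tool(P):  # world target TCP -> shift in tool axes mm
    s=ctrl.get_state(); return R.from_rotvec(s['tool_rot']).inv().apply(np.array(P)-s['position'])*1000
E
python3 - <<'E'
from h import *
s=ctrl.get_state(); print(s['time'],s['position'],s['tool_rot'],R.from_rotvec(s['tool_rot']).as_matrix().round(3))
for c in ['scene','top']:
    im=vision.get_image(c); cv2.imwrite(f'pics/{c}0.png',im['color'])
    print(c,(ray(im,320,200)[0]).round(3))
    for t in ['hob','valve','stem_top','sleeve','knob','spice','cutter','jarlid']:
        for d in vision.spot_in(c,t)[:4]:
            b=np.array(d['bbox']); print(t,round(d['conf'],2),b.round(),atz(im,(b[0]+b[2])/2,(b[1]+b[3])/2,0.02).round(3)[:2])
E
```

```text
pics
0.0 [0.23838532 0.60400768 0.18195775] [-5.86780795e-01 -3.08603420e+00  3.02592764e-03] [[-0.93   0.367 -0.001]
 [ 0.367  0.93  -0.002]
 [-0.    -0.002 -1.   ]]
scene [1.073 0.512 0.762]
hob 0.93 [199. 177. 342. 289.] [ 0.694 -0.12 ]
valve 0.8 [303. 188. 328. 213.] [ 0.512 -0.128]
stem_top 0.65 [302. 188. 331. 210.] [ 0.504 -0.131]
stem_top 0.4 [312. 185. 314. 203.] [ 0.496 -0.157]
sleeve 0.49 [434. 273. 453. 287.] [0.499 0.321]
sleeve 0.24 [199. 171. 341. 288.] [ 0.689 -0.132]
knob 0.63 [367. 209. 380. 223.] [0.44  0.048]
knob 0.54 [403. 206. 415. 223.] [0.364 0.119]
knob 0.48 [384. 220. 399. 240.] [0.451 0.122]
spice 0.82 [410. 252. 428. 270.] [0.489 0.242]
cutter 0.69 [376. 282. 403. 310.] [0.629 0.252]
jarlid 0.84 [350. 257. 377. 278.] [0.605 0.152]
jarlid 0.47 [375. 283. 405. 310.] [0.629 0.255]
top [ 0.266 -0.032  1.559]
hob 0.84 [298. 112. 399. 219.] [ 0.673 -0.13 ]
hob 0.54 [257. 177. 275. 196.] [0.595 0.142]
valve 0.63 [327. 188. 354. 215.] [ 0.55  -0.104]
sleeve 0.65 [203. 213. 220. 225.] [0.483 0.318]
knob 0.61 [262. 225. 275. 239.] [0.444 0.128]
knob 0.57 [289. 226. 302. 241.] [0.441 0.041]
knob 0.42 [270. 253. 285. 264.] [0.359 0.097]
jarlid 0.48 [257. 179. 272. 196.] [0.591 0.148]
```

View pics/scene0.png

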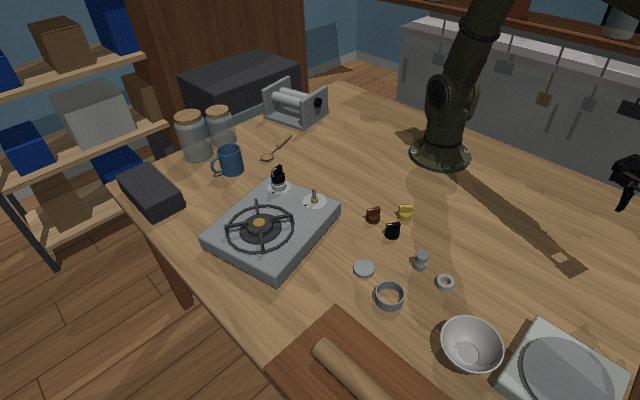

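View pics/top0.png

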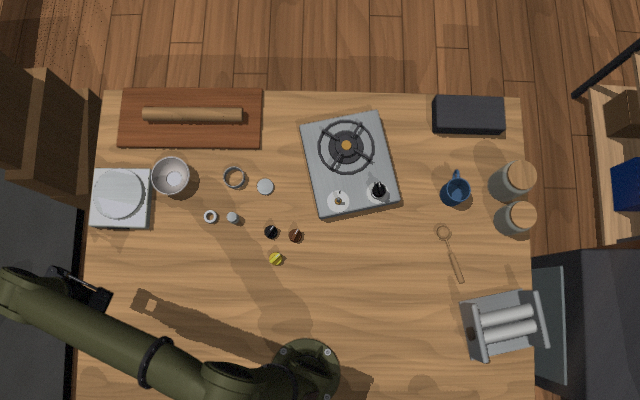

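The scene picture shows three knob-like things: brown (373,215), yellow (405,212) and black (392,230). The black one at (392,230), top picture (271,232), is the knob meant. The only small aluminium ring is at scene (444,281), top (210,217); the larger cutter is at (390,297). The bare shaft is at scene (314,198), top (338,202). I'll confirm this in one enlarged crop.

Run:
```python
from h import *
a=cv2.imread('pics/scene0.png'); t=cv2.imread('pics/top0.png')
r=lambda c,w,h:cv2.resize(c,(w,h),interpolation=cv2.INTER_CUBIC)
A=r(a[195:300,355:465],400,380); B=r(a[170:225,260:340],400,275)
T=r(t[180:265,195:395],800,340)[:, :]
top=np.hstack([A[:255],r(a[170:221,270:350],400,255)])
cv2.imwrite('pics/crop0.png',np.vstack([top,T]))
im=vision.get_image('top'); sc=vision.get_image('scene')
for n,u,v,z in [('sleeve',210,216.5,.018),('knob',271,232.5,.03),('stemtop',339,200,.106),('stembase',338,202,.06),('knob2',378,190,.1),('trivet',346,147,.09)]: print(n,atz(im,u,v,z).round(3))
for n,u,v,z in [('sleeve',444.5,281,.012),('knob',392,238,.0),('stemtop',314,191,.106),('plate',314.5,202,.06),('burner',260,224,.085)]: print(n,atz(sc,u,v,z).round(3))
w=vision.get_image('wrist'); E=np.array(w['extrinsics']); s=ctrl.get_state()
Rt=R.from_rotvec(s['tool_rot']).as_matrix(); c=-E[:3,:3].T@E[:3,3]
print('wrist cam in tool',Rt.T@(c-s['position']),(Rt.T@E[:3,:3].T).round(2),w['fx'])
for n,p in [('sleeve',(.487,.318,.17)),('up',(.487,.318,.25))]: print(n,tool(p))
```

```text
sleeve [0.491 0.324 0.018]
knob [0.442 0.119 0.03 ]
stemtop [ 0.538 -0.096  0.106]
stembase [ 0.54  -0.095  0.06 ]
knob2 [ 0.574 -0.218  0.1  ]
trivet [ 0.715 -0.117  0.09 ]
sleeve [0.493 0.322 0.012]
knob [0.457 0.131 0.   ]
stemtop [ 0.55  -0.087  0.106]
plate [ 0.548 -0.091  0.06 ]
burner [ 0.727 -0.11   0.085]
wrist cam in tool [ 0.07524311  0.00036176 -0.20123079] [[-0.   -0.96 -0.28]
 [ 1.   -0.    0.  ]
 [-0.   -0.28  0.96]] 302.7331933164883
sleeve [-336.29222656 -175.48547914   13.09232044]
up [-336.2957119  -175.47810154  -66.90767914]
```

View pics/crop0.png

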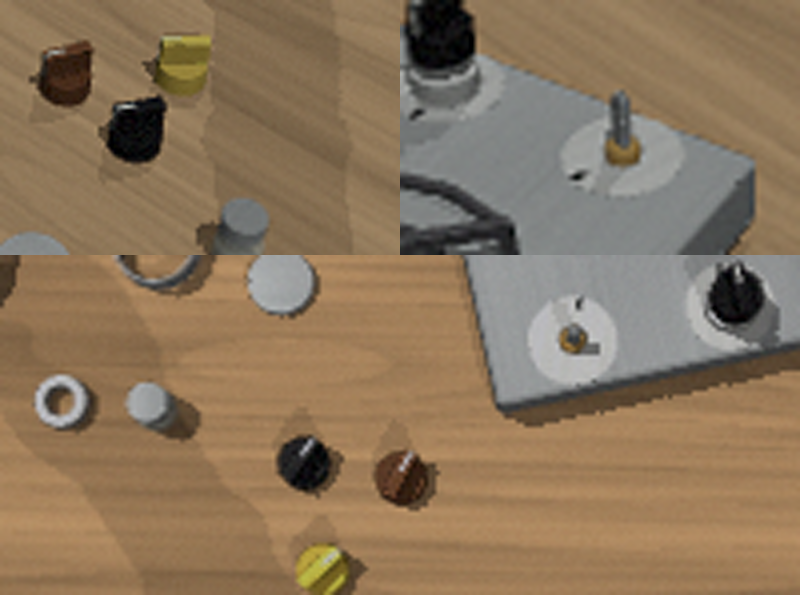

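The crop agrees: the black knob (crop 135,130 / 305,462) lies between the brown and yellow look-alikes, with its pointer at about -36°. The ring at (62,400) has an open bore, and the bare brass shaft's tick is at about -11°. Moving towards the sleeve.

>>> jog_arm([
  {"tx":-35,"ty":-18,"wz":0.12,"gripper":1},
  {"tx":-72,"ty":-37,"wz":0.24,"gripper":1},
  {"tx":-108,"ty":-56,"wz":0.36,"gripper":1},
  {"tx":-144,"ty":-75,"wz":0.48,"gripper":1},
  {"tx":-180,"ty":-94,"wz":0.6,"gripper":1},
])

```text
validation failed for argument at $.in...
```

Run:
```python
from h import *
s=ctrl.get_state();print(s['position'],s['joint_positions'],R.from_rotvec(s['tool_rot']).as_matrix().round(3));print(tool((.492,.323,.17)))
```

```text
[0.23857181 0.60465486 0.18309385] [-1.18092293  0.32097756 -0.07010925  1.45051459  0.0226017   1.37079607
 -0.05692194] [[-0.93   0.367  0.   ]
 [ 0.367  0.93   0.   ]
 [-0.     0.    -1.   ]]
[-339.10842879 -168.99941682   13.09304128]
```

>>> jog_arm([
  {"tx":-35,"ty":-18,"tz":0,"wx":0,"wy":0,"wz":0.12,"gripper":1.0},
  {"tx":-72,"ty":-37,"tz":0,"wx":0,"wy":0,"wz":0.24,"gripper":1.0},
  {"tx":-108,"ty":-56,"tz":0,"wx":0,"wy":0,"wz":0.36,"gripper":1.0},
  {"tx":-144,"ty":-75,"tz":0,"wx":0,"wy":0,"wz":0.48,"gripper":1.0},
  {"tx":-180,"ty":-94,"tz":0,"wx":0,"wy":0,"wz":0.6,"gripper":1.0},
])

```text
time: 1.47
position: [0.3726, 0.4496, 0.1833]
tool_rot: [1.481, 2.771, 0.001]
ft_force: [0.8, 0.4, -0.2]
grip_width: 0.998
grip_force: 0.0
```

Run:
```python
from h import *
s=ctrl.get_state();print(s['time'],s['position'],s['joint_positions'],R.from_rotvec(s['tool_rot']).as_matrix().round(3));print(tool((.492,.323,.17)))
```

```text
1.4667 [0.37258078 0.44958586 0.18331939] [-1.01222281  0.17827559  0.10006925  1.62661491 -0.0182579   1.33697161
 -0.3202505 ] [[-0.556  0.831  0.   ]
 [ 0.831  0.556  0.001]
 [ 0.     0.001 -1.   ]]
[-171.60743517   28.92206195   13.2943029 ]
```

>>> jog_arm([
  {"tx":-34,"ty":6,"tz":3,"wx":0,"wy":0,"wz":0.05,"gripper":0.8},
  {"tx":-69,"ty":12,"tz":6,"wx":0,"wy":0,"wz":0.1,"gripper":0.8},
  {"tx":-104,"ty":18,"tz":9,"wx":0,"wy":0,"wz":0.15,"gripper":0.8},
  {"tx":-138,"ty":24,"tz":11,"wx":0,"wy":0,"wz":0.2,"gripper":0.8},
  {"tx":-171,"ty":29,"tz":13,"wx":0,"wy":0,"wz":0.2,"gripper":0.8},
])

```text
time: 1.88
position: [0.4927, 0.3242, 0.1702]
tool_rot: [1.746, 2.612, 0.001]
ft_force: [0.5, 0.2, 0.1]
grip_width: 0.811
grip_force: 0.0
```

```bash
cat >> h.py <<'E'
def circ(im,P0,r,z,n=64):  # refine: fit circle outline drawn check
    return np.array([proj(im,(P0[0]+r*np.cos(a),P0[1]+r*np.sin(a),z)) for a in np.linspace(0,2*np.pi,n)])
E
python3 - <<'E'
from h import *
im=vision.get_image('wrist'); c=im['color'].copy()
s=ctrl.get_state();print(s['position'])
for d in vision.spot_in('wrist','sleeve'):
    b=np.array(d['bbox']);P=atz(im,(b[0]+b[2])/2,(b[1]+b[3])/2,.009);print(d['conf'],b,P)
cv2.polylines(c,[circ(im,P,.022,.018).astype(int)],True,(0,255,0),1)
cv2.imwrite('pics/w1.png',c)
E
```

```text
[0.4985392  0.31604699 0.16992082]
0.63 [300.9 162.  335.1 193. ] [0.49543865 0.32614881 0.009     ]
```

View pics/w1.png

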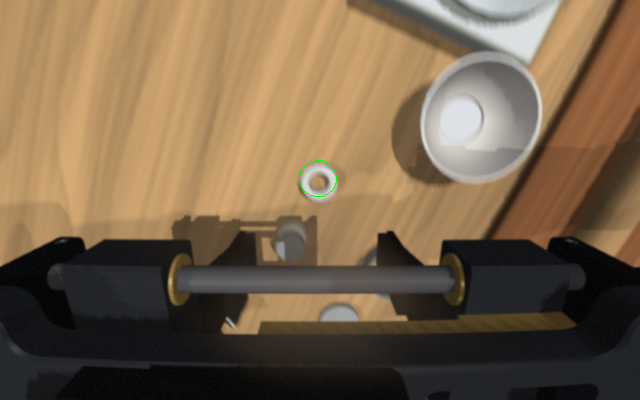

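The wrist picture shows the ring at (318,182), the spice jar at (290,240) and the bowl at (480,115). The arm was still settling, so I'll measure again at rest from the cylinder outline.

```bash
cat >> h.py <<'E'
from scipy.optimize import fsolve
def cyl(im,bb,r,z0,z1,g):  # xy of upright cylinder whose outline centre matches that of bb
    def f(p):
        q=np.vstack([circ(im,p,r,z0),circ(im,p,r,z1)]); return (q.min(0)+q.max(0))/2-[(bb[0]+bb[2])/2,(bb[1]+bb[3])/2]
    p=fsolve(f,g); q=np.vstack([circ(im,p,r,z0),circ(im,p,r,z1)]); return p,q.min(0),q.max(0)
E
python3 - <<'E'
from h import *
im=vision.get_image('wrist'); c=im['color']
s=ctrl.get_state();print(s['position'],s['time'])
hsv=cv2.cvtColor(c,cv2.COLOR_BGR2HSV); w=hsv[150:215,285:350]
m=((w[...,1]<40)&(w[...,2]>110)).astype(np.uint8)
n,l,st,_=cv2.connectedComponentsWithStats(m); k=1+st[1:,4].argmax(); x,y,ww,hh,_=st[k]
bb=[x+285,y+150,x+ww+285,y+hh+150]; print('mask',bb)
print(cyl(im,bb,.022,0,.018,[.495,.325]))
for d in vision.spot_in('wrist','sleeve')[:1]: print(d, cyl(im,d['bbox'],.022,0,.018,[.495,.325]))
for d in vision.spot_in('wrist','spice')[:1]: print(d, cyl(im,d['bbox'],.018,0,.05,[.495,.25])[0])
P=cyl(im,bb,.022,0,.018,[.495,.325])[0]
print(tool((*P,.004)),s['tool_rot'])
E
```

```text
[0.49386997 0.32214365 0.17008042] 2.0333
mask [np.int32(298), np.int32(154), np.int32(335), np.int32(191)]
(array([0.49543289, 0.3250877 ]), array([297.93082706, 153.23407812]), array([335.06917294, 191.76592188]))
{'bbox': [297.1, 156.5, 331.8, 188.4], 'conf': 0.58} (array([0.49315748, 0.32423617]), array([295.87921435, 153.18341899]), array([333.02078565, 191.71658101]))
{'bbox': [276.2, 214.9, 299.6, 251.5], 'conf': 0.62} [0.49078801 0.24623121]
[ -3.02757855   3.61428855 166.118754  ] [ 1.75037033e+00  2.60714859e+00 -7.42646043e-04]
```

>>> jog_arm([
  {"tx":-3,"ty":4,"tz":40,"wx":0,"wy":0,"wz":0,"gripper":0.8},
  {"tx":-3,"ty":4,"tz":80,"wx":0,"wy":0,"wz":0,"gripper":0.8},
  {"tx":-3,"ty":4,"tz":120,"wx":0,"wy":0,"wz":0,"gripper":0.8},
  {"tx":-3,"ty":4,"tz":150,"wx":0,"wy":0,"wz":0,"gripper":0.8},
  {"tx":-3,"ty":4,"tz":165,"wx":0,"wy":0,"wz":0,"gripper":0.8},
])

```text
time: 2.55
position: [0.4918, 0.3248, 0.0005]
tool_rot: [-1.736, -2.615, 0.009]
ft_force: [-1.1, -0.1, -0.3]
grip_width: 0.803
grip_force: 0.0
```

>>> jog_arm([
  {"tx":0,"ty":0,"tz":0,"wx":0,"wy":0,"wz":0,"gripper":0.8},
  {"tx":0,"ty":0,"tz":0,"wx":0,"wy":0,"wz":0,"gripper":0.4},
  {"tx":0,"ty":0,"tz":0,"wx":0,"wy":0,"wz":0,"gripper":0.4},
  {"tx":0,"ty":0,"tz":0,"wx":0,"wy":0,"wz":0,"gripper":0.4},
  {"tx":0,"ty":0,"tz":0,"wx":0,"wy":0,"wz":0,"gripper":0.4},
], grip_force=15)

```text
time: 2.97
position: [0.4973, 0.3258, 0.0071]
tool_rot: [1.741, 2.614, 0.005]
ft_force: [0.5, -0.3, 0.6]
grip_width: 0.582
grip_force: 0.0
```

Run:
```python
from h import *
s=ctrl.get_state();print(s['position'],s['grip_width']*87,s['grip_force'],s['ft_force'])
print(tool((.495,.325,.15)),tool((.545,-.093,.18)))
```

```text
[0.49733442 0.32577964 0.00706522] 50.664512227743444 0.0 [ 0.5417488  -0.27864354  0.59578011]
[   0.34378634   -1.97943397 -142.94184673] [-404.62410932 -116.75531374 -173.78825508]
```

>>> jog_arm([
  {"tx":0,"ty":0,"tz":0,"wx":0,"wy":0,"wz":0,"gripper":0.4},
  {"tx":0,"ty":0,"tz":0,"wx":0,"wy":0,"wz":0,"gripper":0.4},
  {"tx":0,"ty":0,"tz":0,"wx":0,"wy":0,"wz":0,"gripper":0.4},
  {"tx":0,"ty":0,"tz":-10,"wx":0,"wy":0,"wz":0,"gripper":0.4},
  {"tx":0,"ty":0,"tz":-40,"wx":0,"wy":0,"wz":0,"gripper":0.4},
])

```text
time: 3.38
position: [0.493, 0.3223, 0.0417]
tool_rot: [-1.741, -2.612, 0.013]
ft_force: [0.9, -1.0, -0.6]
grip_width: 0.406
grip_force: 0.0
```

Run:
```python
from h import *
s=ctrl.get_state();print(s['position'],s['grip_width']*87,s['grip_force'],s['ft_force'])
print(tool((.545,-.093,.19)))
```

```text
[0.49301177 0.32225242 0.04166764] 35.27981431548642 0.0 [ 0.93860237 -0.99870585 -0.62103103]
[-403.64512364 -113.06009984 -146.38258843]
```

Run:
```python
from h import *
im=vision.get_image('wrist'); c=im['color']
s=ctrl.get_state();print(s['position'],s['time'],s['grip_width'])
cv2.imwrite('pics/w2.png',c)
t=vision.get_image('top')
for d in vision.spot_in('top','sleeve')[:2]: print(d,cyl(t,d['bbox'],.022,0,.018,[.495,.325])[0])
for d in vision.spot_in('wrist','sleeve')[:2]: print(d,cyl(im,d['bbox'],.022,0,.018,[.495,.325])[0])
```

```text
[0.49813402 0.32573482 0.05066387] 3.4333 0.39981588125634576
{'bbox': [328.3, 190.0, 352.0, 212.0], 'conf': 0.47} [ 0.55313639 -0.10367936]
{'bbox': [293.1, 182.3, 345.1, 236.2], 'conf': 0.86} [0.49516451 0.32453011]
```

View pics/w2.png

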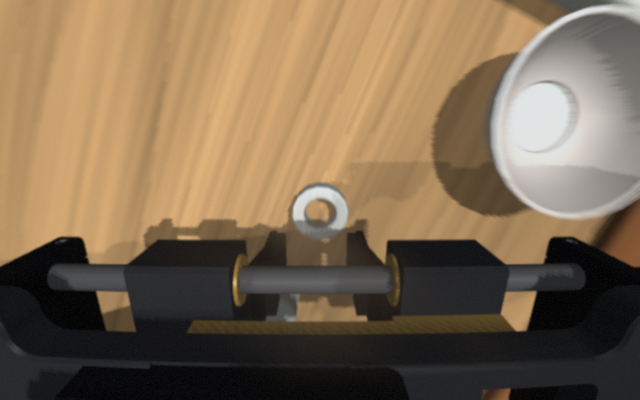

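The ring (320,211) has not moved. The fingers closed above it: their visible ends at about (275,237) and (360,237) fit a depth of about 0.175 m, not the 0.214 m of the reported TCP. I'll check with the outer camera and overlay the expected TCP.

Run:
```python
from h import *
im=vision.get_image('scene'); c=im['color']
s=ctrl.get_state();P=np.array(s['position']);print(P,s['joint_positions'],R.from_rotvec(s['tool_rot']).as_matrix().round(3))
u=proj(im,P);print(u,proj(im,P+[0,0,.04]),proj(im,(.4955,.325,.009)))
x,y=int(u[0]),int(u[1]);a=c[y-75:y+45,x-80:x+80]
a=cv2.resize(a,None,fx=4,fy=4,interpolation=cv2.INTER_CUBIC)
for q,col in [(P,(0,0,255)),(P+[0,0,.019],(0,255,0)),(P+[0,0,.04],(255,0,0))]:
    v=(proj(im,q)-[x-80,y-75])*4; cv2.circle(a,tuple(int(k) for k in v),3,col,-1)
w=cv2.imread('pics/w2.png')[165:325,240:400]
cv2.imwrite('pics/s2.png',a)
```

```text
[0.49633522 0.32461126 0.04554709] [-0.81699914  0.30574418  0.2273316   1.766151   -0.07725489  1.07768889
 -0.16831618] [[-0.385  0.923  0.   ]
 [ 0.923  0.385  0.   ]
 [ 0.     0.001 -1.   ]]
[447.30041585 273.96820158] [450.66863853 263.53455994] [444.70145438 282.84262329]
```

View pics/s2.png

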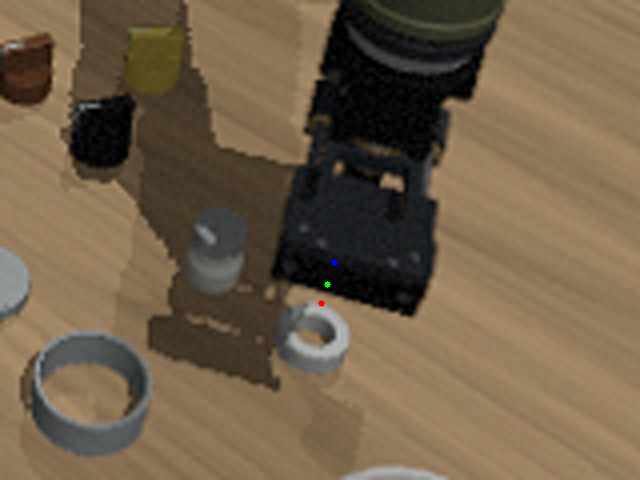

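>>> jog_arm([
  {"tx":0,"ty":0,"tz":0,"wx":0,"wy":0,"wz":0,"gripper":0.8},
  {"tx":0,"ty":0,"tz":0,"wx":0,"wy":0,"wz":0,"gripper":0.8},
  {"tx":0,"ty":0,"tz":0,"wx":0,"wy":0,"wz":0,"gripper":0.8},
  {"tx":0,"ty":0,"tz":0,"wx":0,"wy":0,"wz":0,"gripper":0.8},
  {"tx":0,"ty":0,"tz":0,"wx":0,"wy":0,"wz":0,"gripper":0.8},
])

```text
time: 4.05
position: [0.4961, 0.3244, 0.0447]
tool_rot: [-1.742, -2.614, 0.001]
ft_force: [-0.3, -0.3, 0.6]
grip_width: 0.694
grip_force: 0.0
```

>>> jog_arm([
  {"tx":0,"ty":0,"tz":10,"wx":0,"wy":0,"wz":0,"gripper":0.8},
  {"tx":0,"ty":0,"tz":20,"wx":0,"wy":0,"wz":0,"gripper":0.8},
  {"tx":0,"ty":0,"tz":30,"wx":0,"wy":0,"wz":0,"gripper":0.8},
  {"tx":0,"ty":0,"tz":37,"wx":0,"wy":0,"wz":0,"gripper":0.8},
  {"tx":0,"ty":0,"tz":40,"wx":0,"wy":0,"wz":0,"gripper":0.8},
])

```text
time: 4.47
position: [0.495, 0.3236, 0.0028]
tool_rot: [-1.742, -2.613, 0.005]
ft_force: [0.0, -0.2, 0.8]
grip_width: 0.797
grip_force: 0.0
```

>>> jog_arm([
  {"tx":0,"ty":0,"tz":2,"wx":0,"wy":0,"wz":0,"gripper":0.8},
  {"tx":0,"ty":0,"tz":4,"wx":0,"wy":0,"wz":0,"gripper":0.8},
  {"tx":0,"ty":0,"tz":6,"wx":0,"wy":0,"wz":0,"gripper":0.8},
  {"tx":0,"ty":0,"tz":8,"wx":0,"wy":0,"wz":0,"gripper":0.8},
  {"tx":0,"ty":0,"tz":8,"wx":0,"wy":0,"wz":0,"gripper":0.8},
])

```text
time: 4.88
position: [0.4963, 0.3246, -0.003]
tool_rot: [1.742, 2.614, 0.0]
ft_force: [0.7, 0.3, 0.4]
grip_width: 0.8
grip_force: 0.0
```

Run:
```python
from h import *
im=vision.get_image('wrist'); cv2.imwrite('pics/w3.png',cv2.resize(im['color'][140:320,200:440],None,fx=3,fy=3,interpolation=cv2.INTER_CUBIC))
s=ctrl.get_state();print(s['position'],s['ft_force'],s['grip_width'])
```

```text
[ 0.49628799  0.32462264 -0.00287389] [-0.57969232 -0.25638133  0.44434883] 0.7966485385108029
```

View pics/w3.png

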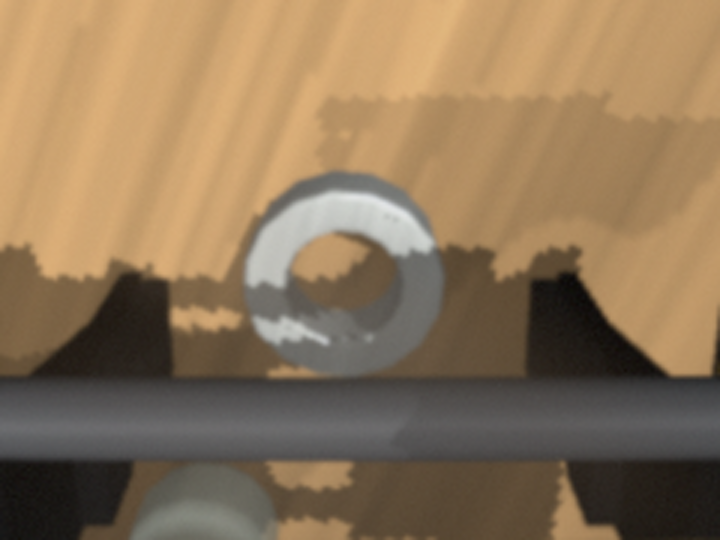

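The crop shows the ring centred between the fingers (345,275). The finger ends are at (172,275) and (528,275), so they really end about 40 mm behind the reported TCP, and the reported z of -3 mm came without contact. I'll go lower in small steps, watching the force.

>>> jog_arm([
  {"tx":0,"ty":0,"tz":5,"wx":0,"wy":0,"wz":0,"gripper":0.8},
  {"tx":0,"ty":0,"tz":10,"wx":0,"wy":0,"wz":0,"gripper":0.8},
  {"tx":0,"ty":0,"tz":15,"wx":0,"wy":0,"wz":0,"gripper":0.8},
  {"tx":0,"ty":0,"tz":18,"wx":0,"wy":0,"wz":0,"gripper":0.8},
  {"tx":0,"ty":0,"tz":20,"wx":0,"wy":0,"wz":0,"gripper":0.8},
])

```text
time: 5.35
position: [0.4958, 0.3242, -0.0238]
tool_rot: [-1.742, -2.614, 0.002]
ft_force: [0.2, 0.0, 0.8]
grip_width: 0.8
grip_force: 0.0
```

>>> jog_arm([
  {"tx":0,"ty":0,"tz":1,"wx":0,"wy":0,"wz":0,"gripper":0.8},
  {"tx":0,"ty":0,"tz":2,"wx":0,"wy":0,"wz":0,"gripper":0.8},
  {"tx":0,"ty":0,"tz":3,"wx":0,"wy":0,"wz":0,"gripper":0.8},
  {"tx":0,"ty":0,"tz":4,"wx":0,"wy":0,"wz":0,"gripper":0.8},
  {"tx":0,"ty":0,"tz":5,"wx":0,"wy":0,"wz":0,"gripper":0.8},
])

```text
time: 5.77
position: [0.4964, 0.3247, -0.0278]
tool_rot: [1.742, 2.614, 0.001]
ft_force: [0.1, 0.9, -0.0]
grip_width: 0.8
grip_force: 0.0
```

>>> jog_arm([
  {"tx":0,"ty":0,"tz":1,"wx":0,"wy":0,"wz":0,"gripper":0.8},
  {"tx":0,"ty":0,"tz":2,"wx":0,"wy":0,"wz":0,"gripper":0.8},
  {"tx":0,"ty":0,"tz":3,"wx":0,"wy":0,"wz":0,"gripper":0.8},
  {"tx":0,"ty":0,"tz":4,"wx":0,"wy":0,"wz":0,"gripper":0.8},
  {"tx":0,"ty":0,"tz":5,"wx":0,"wy":0,"wz":0,"gripper":0.8},
])

```text
time: 6.18
position: [0.4963, 0.3246, -0.033]
tool_rot: [1.742, 2.614, 0.0]
ft_force: [-0.4, 0.1, 0.4]
grip_width: 0.801
grip_force: 0.0
```

>>> jog_arm([
  {"tx":0,"ty":0,"tz":0.5,"wx":0,"wy":0,"wz":0,"gripper":0.8},
  {"tx":0,"ty":0,"tz":1,"wx":0,"wy":0,"wz":0,"gripper":0.8},
  {"tx":0,"ty":0,"tz":1.5,"wx":0,"wy":0,"wz":0,"gripper":0.8},
  {"tx":0,"ty":0,"tz":2,"wx":0,"wy":0,"wz":0,"gripper":0.8},
  {"tx":0,"ty":0,"tz":2,"wx":0,"wy":0,"wz":0,"gripper":0.8},
])

```text
time: 6.6
position: [0.4962, 0.3245, -0.035]
tool_rot: [1.742, 2.614, -0.0]
ft_force: [0.5, -0.1, -0.2]
grip_width: 0.802
grip_force: 0.0
```

>>> jog_arm([
  {"tx":0,"ty":0,"tz":1,"wx":0,"wy":0,"wz":0,"gripper":0.4},
  {"tx":0,"ty":0,"tz":1,"wx":0,"wy":0,"wz":0,"gripper":0.4},
  {"tx":0,"ty":0,"tz":1,"wx":0,"wy":0,"wz":0,"gripper":0.4},
  {"tx":0,"ty":0,"tz":1,"wx":0,"wy":0,"wz":0,"gripper":0.4},
  {"tx":0,"ty":0,"tz":1,"wx":0,"wy":0,"wz":0,"gripper":0.4},
], grip_force=15)

```text
time: 7.02
position: [0.4962, 0.3245, -0.0359]
tool_rot: [-1.742, -2.614, 0.0]
ft_force: [0.2, 0.8, 0.1]
grip_width: 0.505
grip_force: 10.8
```

>>> jog_arm([
  {"tx":0,"ty":0,"tz":0,"wx":0,"wy":0,"wz":0,"gripper":0.4},
  {"tx":0,"ty":0,"tz":0,"wx":0,"wy":0,"wz":0,"gripper":0.4},
  {"tx":0,"ty":0,"tz":0,"wx":0,"wy":0,"wz":0,"gripper":0.4},
  {"tx":0,"ty":0,"tz":0,"wx":0,"wy":0,"wz":0,"gripper":0.4},
  {"tx":0,"ty":0,"tz":0,"wx":0,"wy":0,"wz":0,"gripper":0.4},
])

```text
time: 7.43
position: [0.4962, 0.3245, -0.0359]
tool_rot: [-1.742, -2.614, -0.0]
ft_force: [-0.4, -0.2, 0.1]
grip_width: 0.507
grip_force: 15.0
```

>>> jog_arm([
  {"tx":0,"ty":0,"tz":-10,"wx":0,"wy":0,"wz":0,"gripper":0.4},
  {"tx":0,"ty":0,"tz":-40,"wx":0,"wy":0,"wz":0,"gripper":0.4},
  {"tx":0,"ty":0,"tz":-80,"wx":0,"wy":0,"wz":0,"gripper":0.4},
  {"tx":-20,"ty":-6,"tz":-115,"wx":0,"wy":0,"wz":0,"gripper":0.4},
  {"tx":-45,"ty":-13,"tz":-145,"wx":0,"wy":0,"wz":0,"gripper":0.4},
])

```text
time: 7.85
position: [0.5014, 0.2805, 0.1124]
tool_rot: [1.736, 2.618, 0.005]
ft_force: [1.4, 0.1, -0.2]
grip_width: 0.501
grip_force: 15.0
```

>>> jog_arm([
  {"tx":-36,"ty":-10,"tz":0,"wx":0,"wy":0,"wz":0,"gripper":0.4},
  {"tx":-72,"ty":-20,"tz":0,"wx":0,"wy":0,"wz":0,"gripper":0.4},
  {"tx":-108,"ty":-31,"tz":0,"wx":0,"wy":0,"wz":0,"gripper":0.4},
  {"tx":-145,"ty":-42,"tz":0,"wx":0,"wy":0,"wz":0,"gripper":0.4},
  {"tx":-180,"ty":-52,"tz":0,"wx":0,"wy":0,"wz":0,"gripper":0.4},
])

```text
time: 8.27
position: [0.5229, 0.0897, 0.1101]
tool_rot: [1.743, 2.613, 0.002]
ft_force: [1.4, -0.1, -0.9]
grip_width: 0.503
grip_force: 15.0
```

>>> jog_arm([
  {"tx":-36,"ty":-10,"tz":0,"wx":0,"wy":0,"wz":0,"gripper":0.4},
  {"tx":-72,"ty":-20,"tz":0,"wx":0,"wy":0,"wz":0,"gripper":0.4},
  {"tx":-108,"ty":-31,"tz":0,"wx":0,"wy":0,"wz":0,"gripper":0.4},
  {"tx":-130,"ty":-38,"tz":0,"wx":0,"wy":0,"wz":0,"gripper":0.4},
  {"tx":-140,"ty":-41,"tz":0,"wx":0,"wy":0,"wz":0,"gripper":0.4},
])

```text
time: 8.68
position: [0.5388, -0.0583, 0.1101]
tool_rot: [1.75, 2.607, -0.001]
ft_force: [-0.6, -0.4, -0.8]
grip_width: 0.506
grip_force: 15.0
```

Run:
```python
from h import *
sc=vision.get_image('scene'); im=vision.get_image('wrist'); cv2.imwrite('pics/w4.png',im['color']); im=vision.get_image('wrist'); cv2.imwrite('pics/w4.png',im['color'])
s=ctrl.get_state();print(s['time'],s['position'],s['ft_force'],s['grip_width'])
P=np.array([.496,.3246,.0455]);tx=np.array([-.385,.923,0]);ty=np.array([.923,.385,0])
for h in (.07,.09,.11):
    print(h,[proj(sc,P+[0,0,h]+a*.095*ty+b*.0375*tx).round(0).tolist() for a,b in ((1,1),(1,-1),(-1,1),(-1,-1))])
for n in ['valve','stem_top','sleeve']:
    for d in vision.spot_in('wrist',n)[:2]: print(n,d)
print(proj(im,(.545,-.093,.106)),proj(im,(.545,-.093,.06)))
```

```text
8.8333 [ 0.53894284 -0.05251396  0.10937468] [ 0.28829876  0.9027772  -1.04866575] 0.5030742462549932
0.07 [[465.0, 293.0], [429.0, 282.0], [474.0, 232.0], [444.0, 224.0]]
0.09 [[467.0, 287.0], [431.0, 276.0], [476.0, 226.0], [445.0, 218.0]]
0.11 [[470.0, 281.0], [433.0, 271.0], [478.0, 220.0], [447.0, 212.0]]
valve {'bbox': [268.4, 209.3, 336.3, 267.0], 'conf': 0.92}
stem_top {'bbox': [296.7, 241.0, 312.2, 266.8], 'conf': 0.74}
sleeve {'bbox': [278.1, 212.5, 353.1, 263.0], 'conf': 0.68}
[303.50832424 269.34507535] [305.44401682 244.1397456 ]
```

View pics/w4.png

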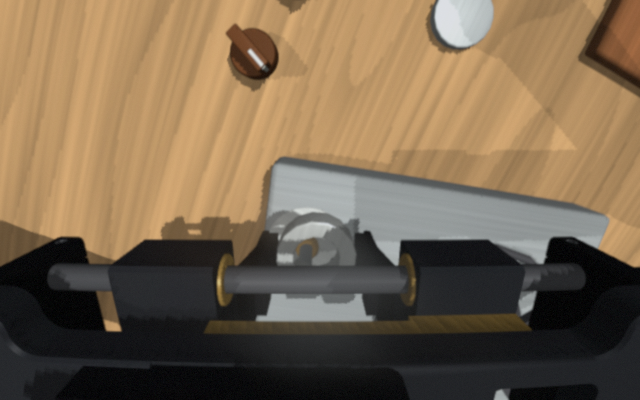

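The picture shows the held sleeve at (315,243) with the valve plate just behind it at (305,240). The shaft is hidden by the gripper's rod, so I'll pass beyond the valve for a clear view.

>>> jog_arm([
  {"tx":-20,"ty":0,"tz":-4,"wx":0,"wy":0,"wz":0,"gripper":0.4},
  {"tx":-45,"ty":0,"tz":-8,"wx":0,"wy":0,"wz":0,"gripper":0.4},
  {"tx":-70,"ty":0,"tz":-10,"wx":0,"wy":0,"wz":0,"gripper":0.4},
  {"tx":-85,"ty":0,"tz":-10,"wx":0,"wy":0,"wz":0,"gripper":0.4},
  {"tx":-90,"ty":0,"tz":-10,"wx":0,"wy":0,"wz":0,"gripper":0.4},
])

```text
time: 9.4
position: [0.5743, -0.1373, 0.1192]
tool_rot: [1.742, 2.613, -0.001]
ft_force: [-0.1, -0.6, -0.4]
grip_width: 0.504
grip_force: 15.0
```

Run:
```python
from h import *
for k in range(5): im=vision.get_image('wrist')
c=im['color']; cv2.imwrite('pics/w5f.png',c)
s=ctrl.get_state();print(s['time'],s['position'],s['tool_rot'],s['grip_width'])
np.savez('w5.npz',**{k:im[k] for k in im})
u=[]
for n in ['valve','stem_top']:
    for d in vision.spot_in('wrist',n)[:2]: print(n,d); b=d['bbox']
g=proj(im,(.545,-.093,.075)).astype(int);print(g)
x0,y0=g[0]-65,g[1]-60
a=cv2.resize(c[y0:y0+100,x0:x0+130],None,fx=6,fy=6,interpolation=cv2.INTER_CUBIC); print(x0,y0); cv2.imwrite('pics/w5.png',a)
```

```text
9.65 [ 0.57331729 -0.13363963  0.11871027] [-1.73782011e+00 -2.61547933e+00 -1.24337239e-03] 0.5044230704259498
valve {'bbox': [260.3, 104.8, 345.4, 188.4], 'conf': 0.64}
stem_top {'bbox': [294.6, 141.2, 309.1, 163.8], 'conf': 0.67}
[302 148]
237 88
```

View pics/w5.png

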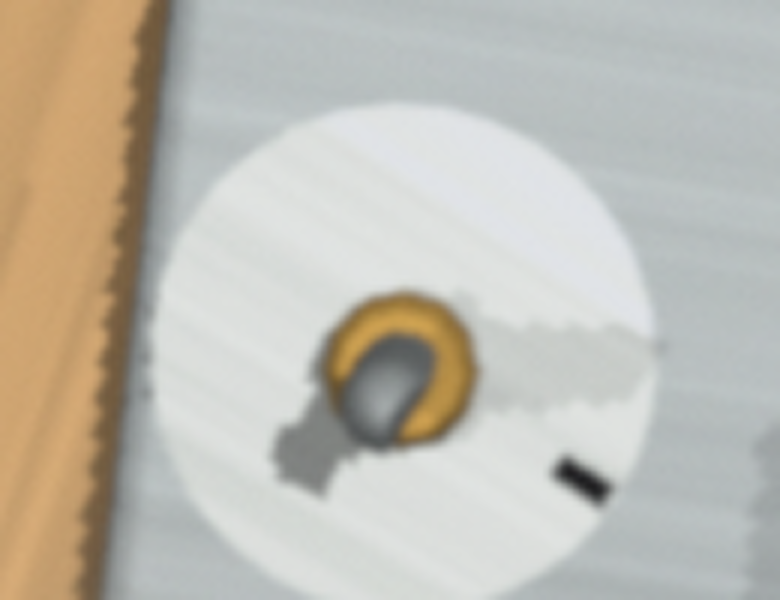

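The crop shows the plate centred at (405,357), the boss at (401,369), the shaft leaning towards (380,405) in perspective, and the tick at (582,480).

Run:
```python
from h import *
im={k:v for k,v in np.load('w5.npz').items()}
px=lambda x,y:((x+.5)/6-.5+237,(y+.5)/6-.5+88)
a=px(325,292);b=px(478,447)
boss=cyl(im,[*a,*b],.011,.06,.070,[.545,-.09]);print('boss',boss[0],'meas',a,b,'pred',boss[1:])
hsv=cv2.cvtColor(im['color'],cv2.COLOR_BGR2HSV)
m=((hsv[...,2]>200)&(hsv[...,1]<40)).astype(np.uint8)
a=px(152,100);b=px(657,612)
pl=cyl(im,[*a,*b],.036,.06,.061,[.545,-.09]);print('plate',pl[0],'meas',a,b,'pred',pl[1:])
t=atz(im,*px(582,480),.061);t1=atz(im,*px(560,463),.061);t2=atz(im,*px(605,495),.061)
for c in (boss[0],pl[0]): d=t[:2]-c;print('tick r',np.hypot(*d),'yaw deg',np.degrees(np.arctan2(d[1],d[0])))
d=t2-t1;print('tick own dir',np.degrees(np.arctan2(d[1],d[0])))
print('tip pred px',(proj(im,(*boss[0],.106))-[237,88])*6)
c=(boss[0]+pl[0])/2;print(c,tool((*c,.11)))
```

```text
boss [ 0.54613225 -0.09380727] meas (290.75, 136.25) (316.25, 162.08333333333331) pred (array([290.10307107, 135.2992796 ]), array([316.89692893, 163.03405373]))
plate [ 0.5461414 -0.0936648] meas (261.9166666666667, 104.25) (346.0833333333333, 189.58333333333331) pred (array([261.6447672 , 104.30519633]), array([346.3552328, 189.528137 ]))
tick r 0.030253396012395573 yaw deg -9.957054040856443
tick r 0.030269347466756556 yaw deg -10.225653378071017
tick own dir -12.592203711457506
tip pred px [386.92210099 404.74688725]
[ 0.54613682 -0.09373604] [47.87614354 -9.4357158   8.98846379]
```

>>> jog_arm([
  {"tx":15,"ty":-3,"tz":0,"wx":0,"wy":0,"wz":0,"gripper":0.4},
  {"tx":33,"ty":-6,"tz":3,"wx":0,"wy":0,"wz":0,"gripper":0.4},
  {"tx":43,"ty":-8,"tz":10,"wx":0,"wy":0,"wz":0,"gripper":0.4},
  {"tx":47,"ty":-9,"tz":20,"wx":0,"wy":0,"wz":0,"gripper":0.4},
  {"tx":47,"ty":-9,"tz":25,"wx":0,"wy":0,"wz":0,"gripper":0.4},
])

```text
time: 10.17
position: [0.546, -0.0946, 0.0925]
tool_rot: [-1.738, -2.615, 0.0]
ft_force: [-0.7, -0.4, -0.8]
grip_width: 0.504
grip_force: 15.0
```

>>> jog_arm([
  {"tx":0,"ty":0,"tz":0,"wx":0,"wy":0,"wz":0,"gripper":0.4},
  {"tx":0,"ty":0,"tz":0,"wx":0,"wy":0,"wz":0,"gripper":0.4},
  {"tx":0,"ty":0,"tz":0,"wx":0,"wy":0,"wz":0,"gripper":0.4},
  {"tx":0,"ty":0,"tz":0,"wx":0,"wy":0,"wz":0,"gripper":0.4},
  {"tx":0,"ty":0,"tz":0,"wx":0,"wy":0,"wz":0,"gripper":0.4},
])

```text
time: 10.58
position: [0.5475, -0.0969, 0.0944]
tool_rot: [1.743, 2.613, 0.0]
ft_force: [-0.3, 0.9, -0.5]
grip_width: 0.502
grip_force: 15.0
```

Run:
```python
from h import *
print(ctrl.get_state()['position'],tool((.5465,-.0943,.024)))
```

```text
[ 0.54754474 -0.0968744   0.0943903 ] [ 2.81429518e+00 -1.70669308e-02  7.03888711e+01]
```

>>> jog_arm([
  {"tx":2.8,"ty":0,"tz":8,"wx":0,"wy":0,"wz":0,"gripper":0.4},
  {"tx":2.8,"ty":0,"tz":22,"wx":0,"wy":0,"wz":0,"gripper":0.4},
  {"tx":2.8,"ty":0,"tz":36,"wx":0,"wy":0,"wz":0,"gripper":0.4},
  {"tx":2.8,"ty":0,"tz":47,"wx":0,"wy":0,"wz":0,"gripper":0.4},
  {"tx":2.8,"ty":0,"tz":54,"wx":0,"wy":0,"wz":0,"gripper":0.4},
])

```text
time: 11.0
position: [0.545, -0.0935, 0.0383]
tool_rot: [-1.741, -2.613, 0.002]
ft_force: [0.0, -0.6, -0.7]
grip_width: 0.501
grip_force: 15.0
```

>>> jog_arm([
  {"tx":0,"ty":0,"tz":2,"wx":0,"wy":0,"wz":0,"gripper":0.4},
  {"tx":0,"ty":0,"tz":4,"wx":0,"wy":0,"wz":0,"gripper":0.4},
  {"tx":0,"ty":0,"tz":6,"wx":0,"wy":0,"wz":0,"gripper":0.4},
  {"tx":0,"ty":0,"tz":8,"wx":0,"wy":0,"wz":0,"gripper":0.4},
  {"tx":0,"ty":0,"tz":8,"wx":0,"wy":0,"wz":0,"gripper":0.4},
])

```text
time: 11.42
position: [0.5462, -0.0937, 0.0322]
tool_rot: [1.742, 2.614, 0.0]
ft_force: [-0.1, -0.2, -1.1]
grip_width: 0.506
grip_force: 15.0
```

>>> jog_arm([
  {"tx":0,"ty":0,"tz":2,"wx":0,"wy":0,"wz":0,"gripper":0.4},
  {"tx":0,"ty":0,"tz":3.5,"wx":0,"wy":0,"wz":0,"gripper":0.4},
  {"tx":0,"ty":0,"tz":5,"wx":0,"wy":0,"wz":0,"gripper":0.4},
  {"tx":0,"ty":0,"tz":6.5,"wx":0,"wy":0,"wz":0,"gripper":0.4},
  {"tx":0,"ty":0,"tz":6.5,"wx":0,"wy":0,"wz":0,"gripper":0.4},
])

```text
time: 11.83
position: [0.5458, -0.0936, 0.0252]
tool_rot: [-1.742, -2.614, 0.0]
ft_force: [-0.1, 0.4, -0.8]
grip_width: 0.504
grip_force: 15.0
```

>>> jog_arm([
  {"tx":0,"ty":0,"tz":0.5,"wx":0,"wy":0,"wz":0,"gripper":0.4},
  {"tx":0,"ty":0,"tz":1,"wx":0,"wy":0,"wz":0,"gripper":0.4},
  {"tx":0,"ty":0,"tz":1.5,"wx":0,"wy":0,"wz":0,"gripper":0.4},
  {"tx":0,"ty":0,"tz":2,"wx":0,"wy":0,"wz":0,"gripper":0.4},
  {"tx":0,"ty":0,"tz":2,"wx":0,"wy":0,"wz":0,"gripper":0.4},
])

```text
time: 12.25
position: [0.5461, -0.0937, 0.024]
tool_rot: [-1.742, -2.614, -0.001]
ft_force: [-2.2, 0.1, 4.4]
grip_width: 0.505
grip_force: 15.0
```

>>> jog_arm([
  {"tx":0,"ty":0,"tz":0,"wx":0,"wy":0,"wz":0,"gripper":0.65},
  {"tx":0,"ty":0,"tz":0,"wx":0,"wy":0,"wz":0,"gripper":0.65},
  {"tx":0,"ty":0,"tz":0,"wx":0,"wy":0,"wz":0,"gripper":0.65},
  {"tx":0,"ty":0,"tz":0,"wx":0,"wy":0,"wz":0,"gripper":0.65},
  {"tx":0,"ty":0,"tz":-5,"wx":0,"wy":0,"wz":0,"gripper":0.65},
])

```text
time: 12.67
position: [0.5451, -0.0936, 0.0277]
tool_rot: [-1.741, -2.613, 0.002]
ft_force: [0.3, 0.5, -0.6]
grip_width: 0.645
grip_force: 0.0
```

>>> jog_arm([
  {"tx":0,"ty":0,"tz":-25,"wx":0,"wy":0,"wz":0,"gripper":0.65},
  {"tx":0,"ty":0,"tz":-60,"wx":0,"wy":0,"wz":0,"gripper":0.65},
  {"tx":0,"ty":0,"tz":-95,"wx":0,"wy":0,"wz":0,"gripper":0.65},
  {"tx":-25,"ty":0,"tz":-100,"wx":0,"wy":0,"wz":0,"gripper":0.65},
  {"tx":-50,"ty":0,"tz":-100,"wx":0,"wy":0,"wz":0,"gripper":0.65},
])

```text
time: 13.08
position: [0.5683, -0.1389, 0.1327]
tool_rot: [1.734, 2.613, 0.008]
ft_force: [0.5, -0.5, -0.3]
grip_width: 0.652
grip_force: 0.0
```

Run:
```python
from h import *
for k in range(4): im=vision.get_image('wrist')
s=ctrl.get_state();print(s['time'],s['position'],s['ft_force'],s['grip_width'])
c=im['color'];g=proj(im,(.546,-.0937,.07)).astype(int);x0,y0=g[0]-50,g[1]-40
a=cv2.resize(c[y0:y0+80,x0:x0+100],(600,480),interpolation=cv2.INTER_CUBIC)
for r,z,col in ((.022,.078,(0,255,0)),(.022,.060,(255,0,0))):
    cv2.polylines(a,[((circ(im,(.5461,-.0937),r,z)-[x0,y0]+.5)*6).astype(int)],True,col,1)
cv2.imwrite('pics/w6.png',a)
print(tool((.45,.125,.10)))
```

```text
13.2833 [ 0.5650057  -0.14030628  0.12853621] [0.7805499  0.68180164 0.82195329] 0.6509692628920201
[289.11730896  -4.51433199  28.61554281]
```

View pics/w6.png

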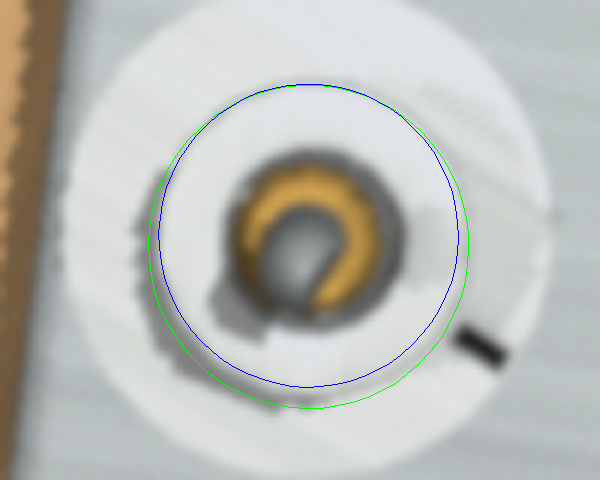

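The sleeve lies flat round the boss: its outline matches the predicted circles in the crop, boss at (312,240), shaft inside. That uses up my picture views, so the rest goes by numbers. Now to the black knob.

>>> jog_arm([
  {"tx":34,"ty":3,"tz":0,"wx":0,"wy":0,"wz":-0.08,"gripper":0.5},
  {"tx":70,"ty":6,"tz":0,"wx":0,"wy":0,"wz":-0.18,"gripper":0.5},
  {"tx":107,"ty":9,"tz":0,"wx":0,"wy":0,"wz":-0.28,"gripper":0.5},
  {"tx":145,"ty":12,"tz":0,"wx":0,"wy":0,"wz":-0.38,"gripper":0.5},
  {"tx":180,"ty":15,"tz":0,"wx":0,"wy":0,"wz":-0.48,"gripper":0.5},
])

```text
time: 13.7
position: [0.508, 0.0354, 0.1283]
tool_rot: [-1.06, -2.956, -0.001]
ft_force: [-0.4, 1.0, 0.9]
grip_width: 0.508
grip_force: 0.0
```

Run:
```python
from h import *
for k in range(4): im=vision.get_image('wrist')
s=ctrl.get_state();print(s['time'],s['position'],R.from_rotvec(s['tool_rot']).as_matrix().round(3)[:, :2].T)
for d in vision.spot_in('wrist','knob'):
    b=d['bbox'];x0,y0,x1,y1=map(int,b);p=im['color'][y0:y1,x0:x1].reshape(-1,3)
    print(d,np.median(p,0),cyl(im,b,.021,0,.03,[.45,.12])[0])
print(proj(im,(.45,.125,.02)),tool((.49,.096,.13)))
```

```text
13.9 [0.50901446 0.03398933 0.12839394] [[-0.77   0.638  0.   ]
 [ 0.638  0.77  -0.   ]]
{'bbox': [255.0, 109.9, 299.3, 154.9], 'conf': 0.64} [ 44.  73. 113.] [0.43964495 0.04435597]
{'bbox': [322.7, 57.3, 366.4, 109.7], 'conf': 0.59} [52. 51. 52.] [0.44624361 0.12370094]
{'bbox': [252.2, 0.2, 294.3, 56.4], 'conf': 0.55} [ 62. 152. 186.] [0.36568714 0.10410599]
[347.36757257  86.79496874] [55.78484553 36.4817791  -1.55879242]
```

>>> jog_arm([
  {"tx":15,"ty":10,"tz":0,"wx":0,"wy":0,"wz":-0.03,"gripper":0.45},
  {"tx":33,"ty":22,"tz":0,"wx":0,"wy":0,"wz":-0.07,"gripper":0.45},
  {"tx":47,"ty":31,"tz":0,"wx":0,"wy":0,"wz":-0.07,"gripper":0.45},
  {"tx":53,"ty":34,"tz":0,"wx":0,"wy":0,"wz":-0.07,"gripper":0.45},
  {"tx":55,"ty":36,"tz":0,"wx":0,"wy":0,"wz":-0.07,"gripper":0.45},
])

```text
time: 14.37
position: [0.4899, 0.0967, 0.1284]
tool_rot: [-0.962, -2.99, -0.0]
ft_force: [-0.2, -0.5, 1.0]
grip_width: 0.45
grip_force: 0.0
```

Run:
```python
from h import *
for k in range(5): im=vision.get_image('wrist')
s=ctrl.get_state();T=R.from_rotvec(s['tool_rot']).as_matrix();print(s['time'],s['position'],np.degrees(np.arctan2(T[1,1],T[0,1])))
ds=vision.spot_in('wrist','knob');print(ds)
c=im['color'];g=proj(im,(.4462,.1237,.02));print(g)
x0,y0=int(g[0])-40,int(g[1])-40
w=c[y0:y0+80,x0:x0+80];hsv=cv2.cvtColor(w,cv2.COLOR_BGR2HSV)
m=((hsv[...,2]<75)&(hsv[...,1]<80)).astype(np.uint8)
wh=((hsv[...,2]>150)&(hsv[...,1]<40)).astype(np.uint8)
for r in range(0,80,2): print(''.join('#' if m[r,q] else ('o' if wh[r,q] else '.') for q in range(80)))
print(x0,y0); np.savez('k.npz',**im)
```

```text
14.6167 [0.4910403  0.09384732 0.12859919] 54.05474855649607
[{'bbox': [292.1, 116.3, 335.1, 162.5], 'conf': 0.73}, {'bbox': [224.7, 49.4, 271.5, 101.3], 'conf': 0.72}, {'bbox': [227.2, 153.3, 269.2, 200.9], 'conf': 0.57}]
[313.04557725 135.94108732]
................................................................................
................................................................................
................................................................................
................................................................................
................................................................................
................................................................................
................................................................................
................................................................................
................................................................................
................................................................................
.......................................
[... 1697 characters left out ...]
####.oooo.###................................
.....................................##.oooo.##.................................
........................................oooo....................................
................................................................................
................................................................................
................................................................................
................................................................................
................................................................................
................................................................................
273 95
```

Run:
```python
from h import *
from scipy.optimize import least_squares
im=dict(np.load('k.npz'));c=im['color'];x0,y0=273,95
hsv=cv2.cvtColor(c[y0:y0+80,x0:x0+80],cv2.COLOR_BGR2HSV)
wh=(hsv[...,2]>150)&(hsv[...,1]<40);wh[:47]=0
ys,xs=np.nonzero(wh);P=np.array([atz(im,x+x0,y+y0,.044)[:2] for x,y in zip(xs,ys)])
m=P.mean(0);_,S,V=np.linalg.svd(P-m);d=V[0];d=d if d[0]>0 else -d
t=(P-m)@d;end=m+d*np.percentile(t,99)
print('pointer mean',m,'yaw',np.degrees(np.arctan2(d[1],d[0])),'len',np.ptp(t),'centre from end',end-.02*d)
mk=((hsv[...,2]<75)&(hsv[...,1]<80)).astype(np.uint8)
pts=[]
for r in range(28,54):
    q=np.nonzero(mk[r])[0]; pts+= [(q[0]-.5,r),(q[-1]+.5,r)]
W=np.array([atz(im,x+x0,y+y0,.02)[:2] for x,y in pts])
f=least_squares(lambda p:np.hypot(*(W-p).T)-.021,[.446,.1237]);print('skirt',f.x,np.sqrt((f.fun**2).mean()))
n=np.array([-d[1],d[0]]);print('pointer line offset from skirt centre',(m-f.x)@n)
s=ctrl.get_state();print(s['position'],tool((*f.x,.03)),tool((*(end-.02*d),.03)))
```

```text
pointer mean [0.45814706 0.11630799] yaw -31.224041475003002 len 0.01693293638008467 centre from end [0.44794435 0.12249282]
skirt [0.44983484 0.1214131 ] 0.0012801282287110533
pointer line offset from skirt centre -5.66806145821273e-05
[0.49102191 0.09390119 0.12860659] [49.52259935 -1.90177453 98.5922579 ] [51.68689084 -2.13758453 98.59164205]
```

>>> jog_arm([
  {"tx":20,"ty":-1,"tz":15,"wx":0,"wy":0,"wz":-0.04,"gripper":0.4},
  {"tx":42,"ty":-2,"tz":40,"wx":0,"wy":0,"wz":-0.07,"gripper":0.4},
  {"tx":50.5,"ty":-2,"tz":70,"wx":0,"wy":0,"wz":-0.07,"gripper":0.4},
  {"tx":50.5,"ty":-2,"tz":95,"wx":0,"wy":0,"wz":-0.07,"gripper":0.4},
  {"tx":50.5,"ty":-2,"tz":110,"wx":0,"wy":0,"wz":-0.07,"gripper":0.4},
])

```text
time: 15.08
position: [0.4466, 0.1221, 0.0161]
tool_rot: [-0.861, -3.019, 0.003]
ft_force: [-0.6, -1.2, -0.0]
grip_width: 0.397
grip_force: 0.0
```

>>> jog_arm([
  {"tx":0,"ty":0,"tz":0,"wx":0,"wy":0,"wz":0,"gripper":0.4},
  {"tx":0,"ty":0,"tz":0,"wx":0,"wy":0,"wz":0,"gripper":0.4},
  {"tx":0,"ty":0,"tz":0,"wx":0,"wy":0,"wz":0,"gripper":0.4},
  {"tx":0,"ty":0,"tz":0,"wx":0,"wy":0,"wz":0,"gripper":0.4},
  {"tx":0,"ty":0,"tz":0,"wx":0,"wy":0,"wz":0,"gripper":0.4},
])

```text
time: 15.5
position: [0.4499, 0.1232, 0.0199]
tool_rot: [0.862, 3.019, 0.003]
ft_force: [-0.2, -0.1, -0.8]
grip_width: 0.402
grip_force: 0.0
```

Run:
```python
from h import *
s=ctrl.get_state();print(s['position'],s['joint_positions'],tool((.4490,.122,-.015)))
im=vision.get_image('wrist');print(vision.spot_in('wrist','knob')[:2], proj(im,(.449,.122,.03)))
```

```text
[0.4498692  0.12320479 0.01987645] [-0.60601515  0.07995232  0.29322146  2.09034079 -0.02839158  0.97227493
  0.71686533] [ 0.15100157 -1.55996127 34.87288041]
[{'bbox': [285.6, 186.9, 341.4, 263.5], 'conf': 0.83}, {'bbox': [189.4, 98.1, 258.6, 171.5], 'conf': 0.69}] [312.93960802 229.2544298 ]
```

>>> jog_arm([
  {"tx":0,"ty":-1.5,"tz":9,"wx":0,"wy":0,"wz":0,"gripper":0.4},
  {"tx":0,"ty":-1.5,"tz":18,"wx":0,"wy":0,"wz":0,"gripper":0.4},
  {"tx":0,"ty":-1.5,"tz":26,"wx":0,"wy":0,"wz":0,"gripper":0.4},
  {"tx":0,"ty":-1.5,"tz":32,"wx":0,"wy":0,"wz":0,"gripper":0.4},
  {"tx":0,"ty":-1.5,"tz":34,"wx":0,"wy":0,"wz":0,"gripper":0.4},
])

```text
time: 16.02
position: [0.4466, 0.1212, -0.0171]
tool_rot: [-0.861, -3.019, 0.003]
ft_force: [-0.1, -0.2, 0.6]
grip_width: 0.402
grip_force: 0.0
```

>>> jog_arm([
  {"tx":0,"ty":0,"tz":0,"wx":0,"wy":0,"wz":0,"gripper":0.4},
  {"tx":0,"ty":0,"tz":0,"wx":0,"wy":0,"wz":0,"gripper":0.4},
  {"tx":0,"ty":0,"tz":0,"wx":0,"wy":0,"wz":0,"gripper":0.1},
  {"tx":0,"ty":0,"tz":0,"wx":0,"wy":0,"wz":0,"gripper":0.1},
  {"tx":0,"ty":0,"tz":0,"wx":0,"wy":0,"wz":0,"gripper":0.1},
], grip_force=30)

```text
time: 16.43
position: [0.4482, 0.1218, -0.0151]
tool_rot: [0.862, 3.02, 0.001]
ft_force: [-0.1, -0.4, -0.5]
grip_width: 0.254
grip_force: 0.0
```

>>> jog_arm([
  {"tx":0,"ty":0,"tz":0,"wx":0,"wy":0,"wz":0,"gripper":0.05},
  {"tx":0,"ty":0,"tz":0,"wx":0,"wy":0,"wz":0,"gripper":0.05},
  {"tx":0,"ty":0,"tz":0,"wx":0,"wy":0,"wz":0,"gripper":0.05},
  {"tx":0,"ty":0,"tz":0,"wx":0,"wy":0,"wz":0,"gripper":0.05},
  {"tx":0,"ty":0,"tz":0,"wx":0,"wy":0,"wz":0,"gripper":0.05},
], grip_force=30)

```text
time: 16.85
position: [0.448, 0.1217, -0.0153]
tool_rot: [0.862, 3.021, 0.0]
ft_force: [0.3, 0.6, 1.6]
grip_width: 0.132
grip_force: 30.0
```

>>> jog_arm([
  {"tx":0,"ty":0,"tz":-10,"wx":0,"wy":0,"wz":0,"gripper":0.05},
  {"tx":0,"ty":0,"tz":-40,"wx":0,"wy":0,"wz":0,"gripper":0.05},
  {"tx":0,"ty":0,"tz":-80,"wx":0,"wy":0,"wz":0,"gripper":0.05},
  {"tx":0,"ty":0,"tz":-120,"wx":0,"wy":0,"wz":0,"gripper":0.05},
  {"tx":-20,"ty":-13,"tz":-143,"wx":0,"wy":0,"wz":0,"gripper":0.05},
])

```text
time: 17.27
position: [0.4582, 0.1046, 0.1323]
tool_rot: [0.851, 3.021, 0.008]
ft_force: [1.1, 0.8, 0.7]
grip_width: 0.133
grip_force: 30.0
```

>>> jog_arm([
  {"tx":-30,"ty":-20,"tz":0,"wx":0,"wy":0,"wz":-0.08,"gripper":0.05},
  {"tx":-62,"ty":-41,"tz":0,"wx":0,"wy":0,"wz":-0.16,"gripper":0.05},
  {"tx":-94,"ty":-62,"tz":0,"wx":0,"wy":0,"wz":-0.24,"gripper":0.05},
  {"tx":-126,"ty":-84,"tz":0,"wx":0,"wy":0,"wz":-0.32,"gripper":0.05},
  {"tx":-155,"ty":-103,"tz":0,"wx":0,"wy":0,"wz":-0.377,"gripper":0.05},
])

```text
time: 17.68
position: [0.5357, -0.0718, 0.1285]
tool_rot: [0.276, 3.128, -0.0]
ft_force: [0.3, 0.4, -0.4]
grip_width: 0.134
grip_force: 30.0
```

Run:
```python
from h import *
for k in range(5): im=vision.get_image('wrist')
s=ctrl.get_state();T=R.from_rotvec(s['tool_rot']).as_matrix();print(s['time'],s['position'],s['grip_width'],np.degrees(np.arctan2(T[1,1],T[0,1])),tool((.5461,-.0937,.115)))
print(vision.spot_in('wrist','knob')[:2])
c=im['color'];P=np.array(s['position']);g=proj(im,P+[0,0,.03]);print(g)
x0,y0=int(g[0])-50,int(g[1])-65
hsv=cv2.cvtColor(c[y0:y0+100,x0:x0+100],cv2.COLOR_BGR2HSV)
for r in range(0,100,3): print(''.join('#' if hsv[r,q,2]<60 else ('o' if hsv[r,q,2]>150 and hsv[r,q,1]<40 else '.') for q in range(100)))
print(x0,y0);np.savez('k2.npz',pos=P,T=T,**im)
```

```text
17.9333 [ 0.53486859 -0.06850403  0.12760689] 0.13702875440183485 79.72280961903103 [-15.55674102 -22.79712887  12.57751795]
[{'bbox': [284.8, 200.2, 349.5, 297.8], 'conf': 0.85}, {'bbox': [385.2, 39.3, 435.7, 94.6], 'conf': 0.82}]
[317.76001465 240.20956725]
.............................................................ooooooooooooooooooooooooooooo..........
.............................................................ooooooooooooooooooooooooooooooo........
.............................................................ooooooooooooooooooooooooooooooooo......
............................................................ooooooooooooooooooooooooooooooooooo.....
.............................................................ooooooooooooooooooooooooooooooooooo....
.............................................................oooooooooooooooooooooooooooooooooooo...
.............................................................oooooooooooooooooooooooooooooooooooooo.
............................................................oooooooooooooooooooooooooooooooooooooooo
................................
[... 1901 characters left out ...]
....###############################################################.......############
###########.......###############################################################.......############
##########........##############################################################.........###########
##########.......###############################################################.........###########
##########......######################################################.######.##..........##########
##########.....######.....................................................................##########
##########.....#####......................................................................###...##..
267 175
```

Run:
```python
from h import *
from scipy.optimize import brentq
d=dict(np.load('k2.npz'));P=d['pos'];T=d['T'];im=d
v=cv2.cvtColor(im['color'],cv2.COLOR_BGR2HSV)[...,2].astype(float)
def topmin(x):
    c=P+T[:,0]*x; return min(circ(im,c[:2],.021,P[2]+.0153+h)[:,1].min() for h in (0,.02))
rows=[]
for u in range(308,322):
    q=v[190:215,u];k=np.argmax(q<65);a,b=q[k-1],q[k];rows.append(190+k-1+(a-65)/(a-b))
r=np.median(rows);print(r,np.round(rows,1))
x=brentq(lambda x:topmin(x)-r,-.01,.01);print('knob offset tool x mm',x*1e3)
# side columns for y
for row in (225,230,235):
    q=np.nonzero(v[row,267:367]<65)[0]+267
    print(row,q[0],q[-1])
c=P+T[:,0]*x;q=circ(im,c[:2],.021,P[2]+.0353);q0=circ(im,c[:2],.021,P[2]+.0153);print(q[:,0].min(),q[:,0].max(),q0[:,0].min(),q0[:,0].max())
t=np.array([.5461,-.0937,.115])-T[:,0]*x;print(t,tool(t))
```

```text
202.63961038961037 [203.3 202.6 202.3 202.2 202.5 202.6 202.7 202.6 202.6 202.6 202.7 202.8
 202.9 202.9]
knob offset tool x mm -1.3231626288306038
225 286 345
230 285 347
235 284 348
282.66854210121625 352.9539102936727 285.81917364393814 349.38193478584424
[ 0.54479807 -0.09346393  0.11500108] [-14.3627146  -23.59546252  12.53376227]
```

>>> jog_arm([
  {"tx":-6,"ty":-9,"tz":3,"wx":0,"wy":0,"wz":0,"gripper":0.05},
  {"tx":-12,"ty":-19,"tz":8,"wx":0,"wy":0,"wz":0,"gripper":0.05},
  {"tx":-15,"ty":-23,"tz":12,"wx":0,"wy":0,"wz":0,"gripper":0.05},
  {"tx":-15,"ty":-23,"tz":12,"wx":0,"wy":0,"wz":0,"gripper":0.05},
  {"tx":-15,"ty":-23,"tz":12,"wx":0,"wy":0,"wz":0,"gripper":0.05},
])

```text
time: 18.4
position: [0.5455, -0.0933, 0.1153]
tool_rot: [-0.279, -3.128, -0.001]
ft_force: [-0.7, 0.4, 0.0]
grip_width: 0.135
grip_force: 30.0
```

>>> jog_arm([
  {"tx":0,"ty":0,"tz":4,"wx":0,"wy":0,"wz":0,"gripper":0.05},
  {"tx":0,"ty":0,"tz":8,"wx":0,"wy":0,"wz":0,"gripper":0.05},
  {"tx":0,"ty":0,"tz":12,"wx":0,"wy":0,"wz":0,"gripper":0.05},
  {"tx":0,"ty":0,"tz":15,"wx":0,"wy":0,"wz":0,"gripper":0.05},
  {"tx":0,"ty":0,"tz":15,"wx":0,"wy":0,"wz":0,"gripper":0.05},
])

```text
time: 18.82
position: [0.5452, -0.0942, 0.0996]
tool_rot: [-0.28, -3.128, -0.0]
ft_force: [-0.1, -0.2, -0.9]
grip_width: 0.136
grip_force: 30.0
```

Run:
```python
from h import *
s=ctrl.get_state();T=R.from_rotvec(s['tool_rot']).as_matrix();print(s['time'],s['position'],s['ft_force'],np.degrees(np.arctan2(T[1,1],T[0,1])),tool((.5457,-.0932,.09)))
```

```text
18.8167 [ 0.54524797 -0.09420198  0.09961127] [-0.1174323  -0.23415376 -0.91489165] 79.77164282130123 [-0.28134128  1.0674361   9.61073849]
```

>>> jog_arm([
  {"tx":-0.3,"ty":1,"tz":3,"wx":0,"wy":0,"wz":0,"gripper":0.05},
  {"tx":-0.3,"ty":1,"tz":6,"wx":0,"wy":0,"wz":0,"gripper":0.05},
  {"tx":-0.3,"ty":1,"tz":8.5,"wx":0,"wy":0,"wz":0,"gripper":0.05},
  {"tx":-0.3,"ty":1,"tz":10,"wx":0,"wy":0,"wz":0,"gripper":0.05},
  {"tx":-0.3,"ty":1,"tz":11,"wx":0,"wy":0,"wz":0,"gripper":0.05},
])

```text
time: 19.23
position: [0.5463, -0.0936, 0.0893]
tool_rot: [-0.281, -3.129, -0.0]
ft_force: [-0.3, -0.1, -0.5]
grip_width: 0.139
grip_force: 30.0
```

>>> jog_arm([
  {"tx":0,"ty":0,"tz":0.7,"wx":0,"wy":0,"wz":0,"gripper":0.05},
  {"tx":0,"ty":0,"tz":1.4,"wx":0,"wy":0,"wz":0,"gripper":0.05},
  {"tx":0,"ty":0,"tz":2.1,"wx":0,"wy":0,"wz":0,"gripper":0.05},
  {"tx":0,"ty":0,"tz":2.8,"wx":0,"wy":0,"wz":0,"gripper":0.05},
  {"tx":0,"ty":0,"tz":3.5,"wx":0,"wy":0,"wz":0,"gripper":0.05},
])

```text
time: 19.65
position: [0.5464, -0.0938, 0.0861]
tool_rot: [0.281, 3.129, -0.0]
ft_force: [-0.5, -0.3, -0.2]
grip_width: 0.133
grip_force: 30.0
```

Run:
```python
from h import *
s=ctrl.get_state();print(s['position'],s['ft_force'],s['torque'],tool((.5457,-.0932,.0747)))
```

```text
[ 0.54638717 -0.09380505  0.08612995] [-0.53933626 -0.34533273 -0.16096503] [-0.06866371  0.15896968 -0.01285058] [ 0.78461188  0.4747179  11.42983449]
```

>>> jog_arm([
  {"tx":0.4,"ty":0.3,"tz":1,"wx":0,"wy":0,"wz":0,"gripper":0.05},
  {"tx":0.4,"ty":0.3,"tz":2,"wx":0,"wy":0,"wz":0,"gripper":0.05},
  {"tx":0.4,"ty":0.3,"tz":3,"wx":0,"wy":0,"wz":0,"gripper":0.05},
  {"tx":0.4,"ty":0.3,"tz":4,"wx":0,"wy":0,"wz":0,"gripper":0.05},
  {"tx":0.4,"ty":0.3,"tz":5,"wx":0,"wy":0,"wz":0,"gripper":0.05},
])

```text
time: 20.07
position: [0.546, -0.0936, 0.081]
tool_rot: [-0.281, -3.129, 0.001]
ft_force: [-0.8, -0.6, 0.9]
grip_width: 0.136
grip_force: 30.0
```

>>> jog_arm([
  {"tx":0,"ty":0,"tz":1,"wx":0,"wy":0,"wz":0,"gripper":0.05},
  {"tx":0,"ty":0,"tz":2,"wx":0,"wy":0,"wz":0,"gripper":0.05},
  {"tx":0,"ty":0,"tz":3,"wx":0,"wy":0,"wz":0,"gripper":0.05},
  {"tx":0,"ty":0,"tz":4,"wx":0,"wy":0,"wz":0,"gripper":0.05},
  {"tx":0,"ty":0,"tz":5,"wx":0,"wy":0,"wz":0,"gripper":0.05},
])

```text
time: 20.48
position: [0.5461, -0.0936, 0.0761]
tool_rot: [0.281, 3.129, -0.0]
ft_force: [-0.9, -2.1, 1.7]
grip_width: 0.135
grip_force: 30.0
```

>>> jog_arm([
  {"tx":0,"ty":0,"tz":1,"wx":0,"wy":0,"wz":0,"gripper":0.05},
  {"tx":0,"ty":0,"tz":2,"wx":0,"wy":0,"wz":0,"gripper":0.05},
  {"tx":0,"ty":0,"tz":3,"wx":0,"wy":0,"wz":0,"gripper":0.05},
  {"tx":0,"ty":0,"tz":4,"wx":0,"wy":0,"wz":0,"gripper":0.05},
  {"tx":0,"ty":0,"tz":4,"wx":0,"wy":0,"wz":0,"gripper":0.05},
], grip_force=50)

```text
time: 20.9
position: [0.5461, -0.0935, 0.0722]
tool_rot: [0.281, 3.129, -0.0]
ft_force: [-1.7, -3.6, 4.1]
grip_width: 0.131
grip_force: 50.0
```

>>> jog_arm([
  {"tx":0,"ty":0,"tz":1,"wx":0,"wy":0,"wz":0,"gripper":0.05},
  {"tx":0,"ty":0,"tz":2,"wx":0,"wy":0,"wz":0,"gripper":0.05},
  {"tx":0,"ty":0,"tz":3,"wx":0,"wy":0,"wz":0,"gripper":0.05},
  {"tx":0,"ty":0,"tz":4,"wx":0,"wy":0,"wz":0,"gripper":0.05},
  {"tx":0,"ty":0,"tz":4,"wx":0,"wy":0,"wz":0,"gripper":0.05},
])

```text
time: 21.32
position: [0.5462, -0.0935, 0.0687]
tool_rot: [0.281, 3.129, 0.0]
ft_force: [-3.3, -3.4, 7.3]
grip_width: 0.133
grip_force: 50.0
```

>>> jog_arm([
  {"tx":0,"ty":0,"tz":0.4,"wx":0,"wy":0,"wz":0,"gripper":0.05},
  {"tx":0,"ty":0,"tz":0.8,"wx":0,"wy":0,"wz":0,"gripper":0.05},
  {"tx":0,"ty":0,"tz":1.2,"wx":0,"wy":0,"wz":0,"gripper":0.05},
  {"tx":0,"ty":0,"tz":1.5,"wx":0,"wy":0,"wz":0,"gripper":0.05},
  {"tx":0,"ty":0,"tz":1.5,"wx":0,"wy":0,"wz":0,"gripper":0.05},
])

```text
time: 21.73
position: [0.5464, -0.0935, 0.0685]
tool_rot: [0.281, 3.128, 0.001]
ft_force: [-6.8, -2.7, 14.7]
grip_width: 0.134
grip_force: 50.0
```

>>> jog_arm([
  {"tx":0,"ty":0,"tz":0,"wx":0,"wy":0,"wz":0,"gripper":0.05},
  {"tx":0,"ty":0,"tz":0,"wx":0,"wy":0,"wz":0,"gripper":0.05},
  {"tx":0,"ty":0,"tz":0,"wx":0,"wy":0,"wz":0,"gripper":0.05},
  {"tx":0,"ty":0,"tz":0,"wx":0,"wy":0,"wz":0,"gripper":0.05},
  {"tx":0,"ty":0,"tz":0,"wx":0,"wy":0,"wz":0,"gripper":0.05},
])

```text
time: 22.15
position: [0.5464, -0.0935, 0.0684]
tool_rot: [0.281, 3.128, 0.001]
ft_force: [-6.0, -2.3, 15.5]
grip_width: 0.128
grip_force: 50.0
```

The stop is reached: the force rose from 7 to 15 N with no further travel, and the reported z of 0.0684 fits the predicted 0.0687. Handing in.

Run:
```python
from h import *
s=ctrl.get_state();print(s['position'],s['ft_force'],s['grip_force'])
print(ctrl.close_job())
```

```text
[ 0.54639736 -0.09354286  0.06844623] [-5.98187355 -2.33140575 15.54910127] 50.01064717769623
the job is handed in; nothing more can be done
None
```

The job is handed in at about 22 s: the sleeve lies flat over the shaft and boss, and the black knob is fully home, held pressed to the stop with about 15 N and still gripped; I did not re-check the bystanders' positions at the end.

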